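Free a rusted slide bolt and take out the lug it holds

TASK

The slide bolt on the board is rusted in place: work it free with short back-and-forth strokes of its handle until it runs, feeling for the end of each stroke and never wrenching it so hard that its base plate is dragged along in the rubber clamping pads, and draw it fully back to its stop. Then lift the steel eye lug out of the keeper and stand it upright in the black tray, let go of it, and leave the bolt drawn and the oil can, wrench and pliers where they are.

Things in the scene. Friction and masses are not known exactly. Their poses are not given: they have to be found in the camera images.
- board: Plywood board 340 x 140 x 18 mm fixed on the bench, carrying a rusty base plate (top 23 mm over the bench), the bolt and the keeper. Origin: centre of its underside. Its +x axis (level, along the 340 mm) is the way the bolt is DRAWN open; -x pushes it home. The rod's axis lies over this x axis, 68 mm over the bench, guided by two brackets (tops 82 mm over the bench) at x = -45 and +111 mm.
- bolt_handle (a point): Grip point on the bolt's handle, an upright round rusty-brown stem, 18 mm diameter, standing on the rod up to 136 mm over the bench. The point is on the stem's axis, 115 mm over the bench. Higher than 85 mm over the bench, nothing is within 75 mm of the stem. It moves only along the board's x with the bolt; at bolt value 0 it is over the board's origin. Axes as the board's.
- bolt (a joint): How far the bolt is drawn, m: 0 home, 0.08 fully back at its stop; the lug is free from 0.035 on. Starts near 0.012, seized: moving it takes 5 to 9 N, and it goes only to and fro between about 0.001 and 0.022 to 0.026, with a hard stop at each end. When freed, a pull runs on to 0.08, where friction holds it.
- rod_end (a point): Middle of the flat rear end of the bolt's rod (14 mm diameter), 125 mm from the handle's axis along the board's +x. How the rust behaves: only full strokes, pulled till it stops and then pushed back till it stops (15 to 20 N at each end is plenty), loosen it, step by step; pulling on at a stop does nothing. It runs free at the 3rd to 7th pull, differing from start to start.
- plate (a joint): How far the base plate is shifted along the board's x in its rubber clamping pads, m (0 at rest). The pads give about 1 mm for every 10 N of pull or push on the bolt and spring back; more than 4.5 mm either way (45 N) counts as wrenching it. The force needed never exceeds 20 N.
- keeper (a point): Centre of the keeper's floor (on the base plate, 23 mm over the bench), at x = -100 mm on the board: a low frame of walls 22 mm high in which the lug's foot stands with 2 mm play all round. The rod passes over it, through the lug's eye, so the lug can be lifted straight out only when the bolt is drawn. Axes as the board's.
- lug_center (a point): Centre of the loose dark steel eye lug, half-way up (53.5 mm over its underside). 107 mm tall, 0.35 to 0.7 kg; foot 28 x 56 mm, 28 mm tall; above it a flat tongue 12 mm thick (its own x) and 46 mm wide (its own y) with a 24 x 24 mm eye 45 mm up. z is up. It stands in the keeper, axes along the board's. Grip it across the 12 mm, at the solid part 60 to 107 mm up.
- tray: Empty black plastic tray 150 x 150 mm, walls 30 mm high and 4 mm thick, floor 4 mm thick, fixed on the bench. Origin at the centre of its underside, z up.
- oil_can: Bystander: loose round can, 52 mm diameter, 150 mm tall, standing; origin at the centre of its underside.
- wrench: Bystander: loose steel wrench 170 mm long lying on the bench; origin at the centre of its underside.
- pliers: Bystander: loose pliers about 170 mm long with blue handles lying on the bench; origin at its underside, near the middle.
Things that resemble listed ones, but are neither listed nor needed, are in the scene too. There is more than one size of the tray; the one meant has the size given above.

How it is judged:
By the outcome, as a careful person would: the job done as asked, in the order asked, and still so for the second after the job is handed in, with the robot touching nothing.
It also fails if it takes over 72 s, if anything falls off the work surface, if the arm or the gripper's body presses on something with over 40 N, if the wrist force passes 120 N, or if a joint passes its speed limit or range.

ROBOT

A 6-joint arm with a two-finger parallel gripper is mounted at the origin on the work surface. World frame = base frame: x ahead of the robot, y to its left, z up, the work surface at z = 0. Lengths are in mm, angles in rad, forces in N, time in s.
With the tool pointing down it reaches from about 300 to 750 mm from the base axis. Payload 8.5 kg.
Tool frame: the origin (TCP) lies where the fingers leave the gripper's body, on its centre line; the fingertips stand 64 mm ahead of it and the grasp point (between the pads) lies 45 mm ahead of it; z points along the fingers, y is the line along which they close (so a half turn about z gives the same grasp; the last joint's range is limited). The gripper opens to 88 mm and grips with 3 to 60 N. Pads are 18 mm wide; open, the fingers measure 123 mm over their backs; the gripper's body (75 mm by 187 mm) begins 45 mm behind the grasp point.
Start: joints at [1.061, 0.381, 1.297, -0, 1.464, -0.215], TCP at [159.793, 526.258, 302.748] pointing down, gripper open.
Joint ranges: [-3.11, 3.11], [-0.89, 2.33], [0.22, 2.48], [-1.42, 4.56], [0.17, 2.85], [-2.88, 2.88]. Speed limits (rad/s): [2.39, 2.39, 3.14, 3.14, 3.14, 3.14].

INTERFACE

Orientations are given as [roll, pitch, yaw] about the fixed x, y, z axes, in that order (R = Rz(yaw) Ry(pitch) Rx(roll)).
In Python, from rig import bot gives the robot as it stands.
- The arm moves only by the tool arm_command, never from a script. Its argument "steps" is a list of rows, each a list of 3 entries, a list of its own where there are three numbers: the shift along the tool's x, y, z in cm, then the turn, a rotation vector about the tool's x, y, z in rad, then the opening, from 0 (shut) to 1 (fully open). A call has 1 to 8 rows; each row is the pose to reach, as a shift and turn from the pose commanded when the call began, along the tool's axes at that moment; what a row does not reach only later rows make up. A row lasts 1/8 s, in which the tool goes at most 62.5 mm and 10.7 degrees, less where a joint would pass 70% of its speed; a pose out of reach is approached as far as the arm can. A call with a gripper value outside its range is refused whole. The fingers move at their own pace and stop on an object; "newtons" is the grip in N (left out, the last holds). Time passes only in rows, so rows that repeat a pose let the fingers close. It gives the time, the measured TCP pose, the force, the opening and the grip force at its end, in the units of the state.
- bot.state(): the state, without advancing time (a new reading comes with each control period).
- bot.snapshot(name): name is "scene" or "top" or "wrist"; returns the picture (420x560x3 uint8, red, green, blue); there is no depth.
- bot.camera_model(name): a dict with "K" (3x3 intrinsics, pixels), "dist_coeffs" ([k1, k2, p1, p2, k3] as OpenCV has them; the pictures are not rectified), "R" (3x3) and "t" (3): a world point X has camera coordinates R X + t; the wrist camera has in their place "mount" (4x4, takes a point from camera to tool coordinates, whose origin is the TCP and whose axes are the flange's). Camera axes: x right, y down, z forward; pixel columns grow to the right and rows downward; lengths in mm; the calibration is good to about 2 mm. A picture is of the moment at which its call begins: read the wrist's pose just before it. camera_model takes no time and is no camera call.
- bot.job_done(): hands the job in; it is judged then, once.
Trained networks look in the newest picture that a camera, given by its name, has taken for a name from the list of things; names that differ only in an ending like _2 or _b are one class to them, and where a whole thing is asked for, a point or a joint stands for the part that bears it (a point fixed in the world has none). Each returns a list of dicts, best first, with "score" (0 to 1); they miss things now and then, are a little off and sometimes report something else, mostly with a low value. They report only what shows in the picture. A call takes as long as a camera call. They do not tell look-alikes from the thing itself.
- bot.spot_in(name, camera): "position" ([column, row] as shares, 0 to 1, of the picture: columns of its width, rows of its height, amid what is visible of it).
- bot.trace(name, camera): "region" (420x560 bool, what is visible of it) and "position" ([column, row] as shares, 0 to 1, of the picture: columns of its width, rows of its height, amid what is visible of it).
- bot.place_of(name, camera): "position" ([column, row] as shares, 0 to 1, of the picture: columns of its width, rows of its height: a listed point, or the origin of a listed thing).
The state is a dict: "clock": time; "joints": joint angles; "joint_velocities": joint speeds; "joint_torque": joint torques, N m; "eef_pos": TCP position; "tcp_rot": TCP orientation; "force": force on the tool from outside, world axes, zero at the start; "ft_torque": the same for the moment, N m; "width": opening from 0.0 (shut) to 1.0 (fully open); "gripper_force": force on a finger pad.
Only numpy, scipy, OpenCV 4.12 (cv2) and the standard library are available. Lean on these libraries where they do the work, as an engineer would, in place of code of your own. Each camera call takes 0.05 s, during which the arm holds its last target. There are 200 camera calls.

## Working session

There is one attempt and no reset: what is moved stays moved. The work goes in short steps, Python scripts to look and compute and a tool call to move; the robot and the scene stay as the last step left them, time stands still between calls to the robot, and variables do not carry over. Pictures are saved under pics/ and viewed, at most 10 in all, crops included, and the job is handed in when it is done.

Besides the shell and the picture viewer there is one more tool, called after ">>>" by a JSON object that holds its "fn" and its "kwargs". arm_command: Moves the arm, as the interface text tells. Its arguments: {"type":"object","properties":{"steps":{"type":"array","items":{"type":"array"}},"newtons":{"type":"number"}},"required":["steps"]}

```bash
mkdir -p pics; cat > h.py <<'E'
import numpy as np, cv2
from rig import bot
def ray(cam,px):
    m=bot.camera_model(cam);K=np.array(m["K"],float);d=np.array(m["dist_coeffs"],float)
    u=cv2.undistortPoints(np.array([[px]],float),K,d)[0,0]
    v=np.array([u[0],u[1],1.])
    R=np.array(m["R"]);t=np.array(m["t"]).ravel()
    return -R.T@t, R.T@v
def at_z(cam,px,z):
    o,v=ray(cam,px);return o+v*(z-o[2])/v[2]
def save(n,im): cv2.imwrite("pics/"+n,im[:,:,::-1])
def px(p): return [p[0]*560,p[1]*420]
E
python3 - <<'E'
from h import *
s=bot.state();print({k:np.round(v,3) for k,v in s.items()})
a=bot.snapshot("scene");b=bot.snapshot("top")
save("scene.png",a);save("top.png",b)
Z=dict(board=0,bolt_handle=115,rod_end=68,keeper=23,lug_center=76.5,tray=0,oil_can=0,wrench=0,pliers=0)
for c in("top","scene"):
  for n,z in Z.items():
    for r in bot.place_of(n,c)[:3]:
        p=px(r["position"]);print(c,n,round(r["score"],2),np.round(p),np.round(at_z(c,p,z)[:2]))
E
```

```text
{'clock': np.float64(0.0), 'joints': array([ 1.061,  0.381,  1.298, -0.   ,  1.464, -0.215]), 'joint_velocities': array([ 0.001,  0.   ,  0.001,  0.   , -0.   , -0.001]), 'joint_torque': array([-2.0000e-03, -4.3792e+01, -2.2456e+01,  7.1000e-02,  3.5000e-02,
       -0.0000e+00]), 'eef_pos': array([159.723, 526.108, 302.13 ]), 'tcp_rot': array([-3.14 , -0.   ,  2.847]), 'force': array([ 0.66 , -0.525,  0.231]), 'ft_torque': array([-0.042,  0.048,  0.005]), 'gripper_force': np.float64(0.0), 'width': np.float64(0.999)}
top board 0.79 [372. 201.] [ 551. -247.]
top bolt_handle 0.7 [379. 194.] [ 547. -243.]
top rod_end 0.97 [325. 206.] [ 523. -114.]
top keeper 0.61 [408. 191.] [ 575. -340.]
top keeper 0.32 [199. 130.] [731. 223.]
top lug_center 0.77 [415. 190.] [ 568. -343.]
top tray 0.97 [229. 205.] [532. 136.]
top tray 0.94 [164. 298.] [281. 297.]
top tray 0.82 [148. 205.] [528. 356.]
top oil_can 0.93 [311. 124.] [762. -80.]
top wrench 0.85 [200. 132.] [736. 226.]
top pliers 0.86 [372. 134.] [ 740. -250.]
scene board 0.91 [171. 242.] [ 555. -238.]
scene bolt_handle 0.67 [167. 208.] [ 541. -231.]
scene rod_end 0.63 [227. 224.] [ 523. -108.]
scene keeper 0.6 [125. 232.] [ 565. -342.]
scene lug_center 0.94 [121. 220.] [ 568. -338.]
scene tray 0.87 [409. 185.] [271. 295.]
scene tray 0.86 [432. 274.] [517. 357.]
scene tray 0.71 [334. 262.] [531. 136.]
scene oil_can 0.6 [213. 337.] [755. -80.]
scene wrench 0.91 [365. 355.] [730. 225.]
scene pliers 0.96 [141. 316.] [ 743. -242.]
```

View pics/scene.png

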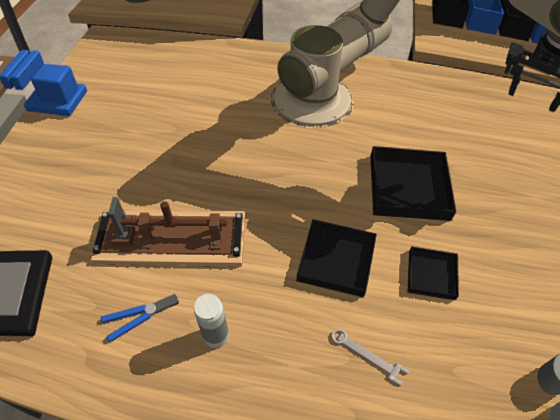

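View pics/top.png

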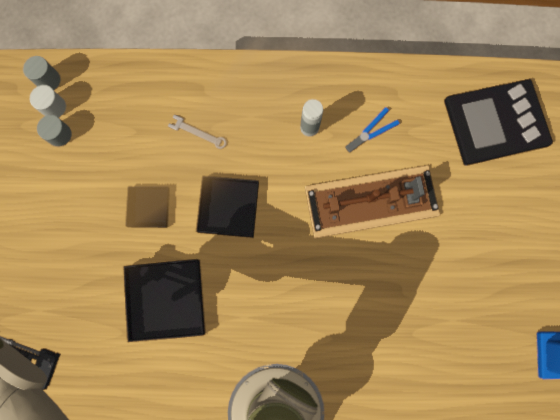

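Scene: the board has the handle at (167,208) and the lug at (120,218). There are three dark trays in the top view: A (229,205), B (164,298) and C (148,205). A is about 55 px wide (≈150 mm), B about 80 px and C about 42 px, so A fits. I'll check that by measuring, with one crop.

```bash
python3 - <<'E'
from h import *
b=bot.snapshot("top")
for n,z in(("tray",30),("board",18)):
  for r in bot.trace(n,"top")[:3]:
    m=r["region"].astype(np.uint8)
    c=max(cv2.findContours(m,0,2)[0],key=cv2.contourArea)[:,0]
    w=np.array([at_z("top",p,z)[:2] for p in c.astype(float)],np.float32)
    q=cv2.minAreaRect(w);print(n,r["score"],np.round(px(r["position"])),q)
im=cv2.resize(b[110:350,115:275],None,fx=2.5,fy=2.5,interpolation=cv2.INTER_CUBIC)
im2=cv2.resize(b[160:240,300:445],None,fx=2.5,fy=2.5,interpolation=cv2.INTER_CUBIC)
o=np.zeros((600,770,3),np.uint8);o[:,:400]=im;o[:200,400:762]=im2;save("crop.png",o)
E
```

```text
tray 0.75 [166. 300.] ((277.053466796875, 292.2630615234375), (195.1148681640625, 201.6046142578125), 7.2466936111450195)
tray 0.64 [144. 203.] ((518.1106567382812, 349.1417541503906), (109.42601776123047, 118.30521392822266), 1.1303433179855347)
tray 0.57 [226. 204.] ((523.9486083984375, 138.50604248046875), (151.2469940185547, 153.353271484375), 86.06462860107422)
board 0.85 [369. 201.] ((547.9542236328125, -243.60145568847656), (141.3370819091797, 339.7518615722656), 11.307062149047852)
```

View pics/crop.png

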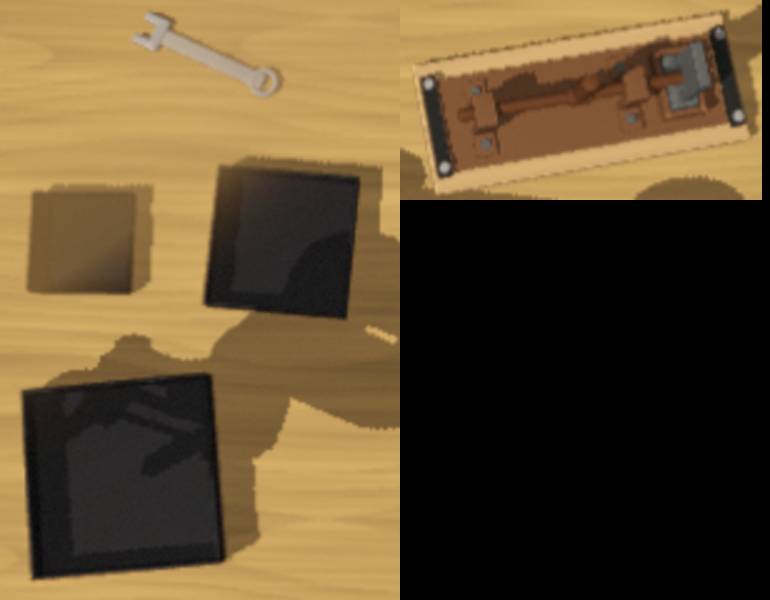

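Trays, measured: A is 151×153 mm at (525,137), B about 200 mm and C about 113 mm. A, at top-view pixel (229,205), is the one meant, and the crop confirms it is an open, empty black tray. The board is 340×141 mm with its axis at 101.3°. Next I'll move over the handle.

>>> {"fn": "arm_command", "kwargs": {"steps": [[[-29,-30,0],[0,0,-0.3],1],[[-29,-30,0],[0,0,-0.3],1],[[-29,-30,0],[0,0,-0.3],1],[[-29,-30,0],[0,0,-0.3],1],[[-29,-30,0],[0,0,-0.3],1],[[-29,-30,0],[0,0,-0.3],1],[[-29,-30,0],[0,0,-0.3],1],[[-29,-30,0],[0,0,-0.3],1]]}}

```text
clock: 2.15
eef_pos: [351.3, 152.9, 302.8]
tcp_rot: [-3.141, 0.0, -3.141]
force: [-0.8, -0.7, -0.0]
width: 0.999
gripper_force: 0.0
```

>>> {"fn": "arm_command", "kwargs": {"steps": [[[-19.5,-38.5,0],[0,0,-0.197],1],[[-19.5,-38.5,0],[0,0,-0.197],1],[[-19.5,-38.5,0],[0,0,-0.197],1],[[-19.5,-38.5,0],[0,0,-0.197],1],[[-19.5,-38.5,0],[0,0,-0.197],1],[[-19.5,-38.5,0],[0,0,-0.197],1],[[-19.5,-38.5,0],[0,0,-0.197],1],[[-19.5,-38.5,0],[0,0,-0.197],1]]}}

```text
clock: 3.15
eef_pos: [548.4, -230.8, 301.4]
tcp_rot: [3.141, -0.001, -2.941]
force: [-0.1, 0.5, -0.2]
width: 0.999
gripper_force: 0.0
```

```bash
cat >> h.py <<'E'
from scipy.spatial.transform import Rotation as Ro
def wpose():
    s=bot.state();T=np.eye(4);T[:3,:3]=Ro.from_euler("xyz",s["tcp_rot"]).as_matrix();T[:3,3]=s["eef_pos"];return T
def w_at_z(T,p,z):
    m=bot.camera_model("wrist");K=np.array(m["K"],float);d=np.array(m["dist_coeffs"],float)
    u=cv2.undistortPoints(np.array([[p]],float),K,d)[0,0];M=T@np.array(m["mount"])
    v=M[:3,:3]@[u[0],u[1],1.];o=M[:3,3];return o+v*(z-o[2])/v[2]
def wlook(names,Z,fn=None):
    T=wpose();im=bot.snapshot("wrist")
    if fn: save(fn,im)
    print(bot.state()["clock"],np.round(T[:3,3],1),np.round(bot.state()["tcp_rot"],3))
    for n in names:
        for r in bot.place_of(n,"wrist")[:2]:
            p=px(r["position"]);w=w_at_z(T,p,Z[n]);print(n,round(r["score"],2),np.round(p),np.round(w[:2],1),"tool cm",np.round(T[:3,:3].T@(w-T[:3,3])/10,2))
E
python3 - <<'E'
from h import *
Z=dict(board=0,bolt_handle=115,rod_end=68,keeper=23,lug_center=76.5)
wlook(Z,Z,"w1.png")
E
```

```text
3.2 [ 548.4 -230.8  301.4] [ 3.141e+00 -1.000e-03 -2.940e+00]
board 0.6 [269. 173.] [ 546.4 -248.2] tool cm [ 0.52 -1.68 30.14]
bolt_handle 0.7 [284. 194.] [ 541.4 -231.3] tool cm [ 0.68  0.08 18.64]
rod_end 0.82 [406. 182.] [ 516.  -111.7] tool cm [ 0.79 12.3  23.35]
keeper 0.95 [180. 178.] [ 567.7 -346.1] tool cm [  0.38 -11.7   27.83]
lug_center 0.72 [167. 186.] [ 564.6 -342.7] tool cm [  0.62 -11.31  22.48]
lug_center 0.52 [285. 197.] [ 552.9 -227.8] tool cm [-0.52  0.19 22.49]
```

View pics/w1.png

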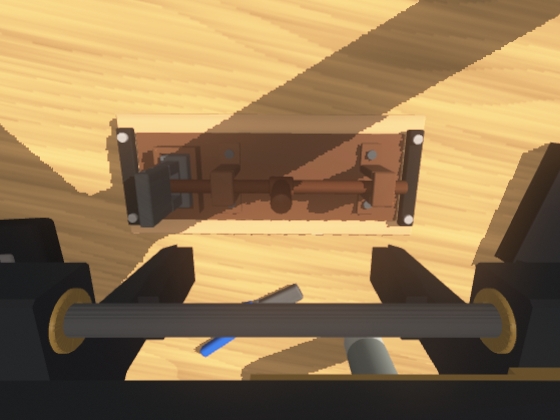

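Wrist view: the rod lies level along row 186, the handle is at (282,194) and the lug at (155,190). The tool is aligned, so I'll lower it onto the handle and close gently.

>>> {"fn": "arm_command", "kwargs": {"steps": [[[0.65,0.1,6],[0,0,0],1],[[0.65,0.1,11],[0,0,0],0.6],[[0.65,0.1,14.1],[0,0,0],0.5],[[0.65,0.1,14.1],[0,0,0],0.4],[[0.65,0.1,14.1],[0,0,0],0.4],[[0.65,0.1,14.1],[0,0,0],0.4]], "newtons": 15}}

```text
clock: 4.2
eef_pos: [541.0, -229.4, 163.5]
tcp_rot: [-3.139, 0.002, -2.939]
force: [-0.3, -0.6, -0.3]
width: 0.459
gripper_force: 0.0
```

```bash
python3 - <<'E'
from h import *
Z=dict(bolt_handle=115)
wlook(Z,Z,"w2.png")
E
```

```text
4.25 [ 541.  -229.4  163.5] [-3.140e+00  2.000e-03 -2.939e+00]
bolt_handle 0.88 [276. 283.] [ 543.2 -232.7] tool cm [-0.14 -0.35  4.85]
```

View pics/w2.png

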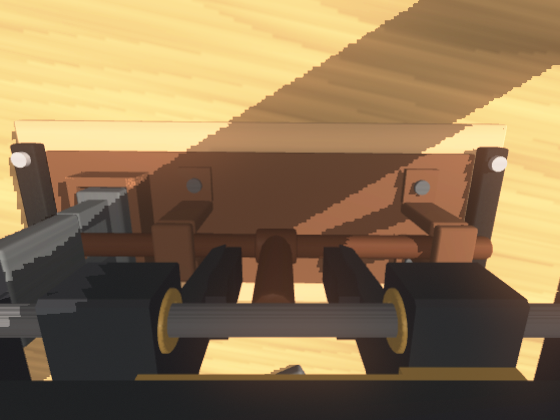

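The stem is between the fingers, at about (275,280), with the pads on both sides at (222,280) and (345,280). It sits about 3 mm toward −y and 1.4 mm toward −x. I'll correct that and close.

>>> {"fn": "arm_command", "kwargs": {"steps": [[[-0.1,-0.3,0.2],[0,0,0],0.4],[[-0.1,-0.3,0.2],[0,0,0],0],[[-0.1,-0.3,0.2],[0,0,0],0],[[-0.1,-0.3,0.2],[0,0,0],0],[[-0.1,-0.3,0.2],[0,0,0],0],[[-0.1,-0.3,0.2],[0,0,0],0]], "newtons": 15}}

```text
clock: 5.05
eef_pos: [542.2, -232.4, 159.7]
tcp_rot: [-3.141, 0.0, -2.94]
force: [0.5, -3.8, -2.1]
width: 0.2
gripper_force: 15.0
```

>>> {"fn": "arm_command", "kwargs": {"steps": [[[0,0,0],[0,0,0],0],[[0,0.2,0],[0,0,0],0],[[0,0.4,0],[0,0,0],0],[[0,0.6,0],[0,0,0],0],[[0,0.8,0],[0,0,0],0],[[0,1.0,0],[0,0,0],0],[[0,1.0,0],[0,0,0],0]], "newtons": 40}}

```text
clock: 5.92
eef_pos: [540.3, -222.8, 159.7]
tcp_rot: [-3.14, 0.0, -2.94]
force: [2.2, -6.1, -3.2]
width: 0.193
gripper_force: 40.0
```

>>> {"fn": "arm_command", "kwargs": {"steps": [[[0,0.1,0],[0,0,0],0],[[0,0.2,0],[0,0,0],0],[[0,0.2,0],[0,0,0],0]]}}

```text
clock: 6.3
eef_pos: [539.9, -221.0, 159.7]
tcp_rot: [-3.14, 0.0, -2.94]
force: [0.9, -7.3, -3.6]
width: 0.193
gripper_force: 40.0
```

>>> {"fn": "arm_command", "kwargs": {"steps": [[[0,0.1,0],[0,0,0],0],[[0,0.1,0],[0,0,0],0]]}}

```text
clock: 6.55
eef_pos: [539.8, -220.1, 159.8]
tcp_rot: [-3.14, 0.001, -2.94]
force: [1.8, -7.6, -3.5]
width: 0.187
gripper_force: 40.0
```

>>> {"fn": "arm_command", "kwargs": {"steps": [[[0,0.1,0],[0,0,0],0],[[0,0.1,0],[0,0,0],0]]}}

```text
clock: 6.8
eef_pos: [539.6, -219.6, 159.8]
tcp_rot: [-3.139, 0.001, -2.94]
force: [2.3, -10.5, -4.4]
width: 0.189
gripper_force: 40.0
```

>>> {"fn": "arm_command", "kwargs": {"steps": [[[0,0.1,0],[0,0,0],0],[[0,0.1,0],[0,0,0],0]]}}

```text
clock: 7.05
eef_pos: [539.5, -219.1, 159.8]
tcp_rot: [-3.138, 0.001, -2.94]
force: [3.0, -12.6, -5.0]
width: 0.194
gripper_force: 40.0
```

>>> {"fn": "arm_command", "kwargs": {"steps": [[[0,0.1,0],[0,0,0],0],[[0,0.2,0],[0,0,0],0],[[0,0.2,0],[0,0,0],0]]}}

```text
clock: 7.42
eef_pos: [539.3, -218.1, 159.8]
tcp_rot: [-3.136, 0.001, -2.94]
force: [3.0, -17.2, -8.4]
width: 0.188
gripper_force: 39.9
```

End felt at 17 N. Now I'll push back.

>>> {"fn": "arm_command", "kwargs": {"steps": [[[0,-0.4,0],[0,0,0],0],[[0,-0.8,0],[0,0,0],0],[[0,-1.2,0],[0,0,0],0],[[0,-1.6,0],[0,0,0],0],[[0,-2.0,0],[0,0,0],0],[[0,-2.4,0],[0,0,0],0],[[0,-2.6,0],[0,0,0],0],[[0,-2.6,0],[0,0,0],0]]}}

```text
clock: 8.43
eef_pos: [543.6, -239.2, 159.7]
tcp_rot: [3.138, -0.001, -2.939]
force: [-1.1, 6.6, 2.3]
width: 0.191
gripper_force: 40.0
```

>>> {"fn": "arm_command", "kwargs": {"steps": [[[0,-0.1,0],[0,0,0],0],[[0,-0.2,0],[0,0,0],0],[[0,-0.2,0],[0,0,0],0]]}}

```text
clock: 8.8
eef_pos: [543.9, -241.0, 159.7]
tcp_rot: [3.138, -0.001, -2.938]
force: [-1.1, 6.7, 3.2]
width: 0.194
gripper_force: 40.0
```

>>> {"fn": "arm_command", "kwargs": {"steps": [[[0,-0.1,0],[0,0,0],0],[[0,-0.3,0],[0,0,0],0],[[0,-0.3,0],[0,0,0],0]]}}

```text
clock: 9.18
eef_pos: [544.5, -244.1, 159.7]
tcp_rot: [3.138, -0.001, -2.939]
force: [-2.2, 6.0, 1.7]
width: 0.191
gripper_force: 40.0
```

>>> {"fn": "arm_command", "kwargs": {"steps": [[[0,-0.1,0],[0,0,0],0],[[0,-0.2,0],[0,0,0],0],[[0,-0.2,0],[0,0,0],0]]}}

```text
clock: 9.55
eef_pos: [544.8, -245.3, 159.7]
tcp_rot: [3.136, -0.001, -2.938]
force: [-1.4, 9.4, 3.4]
width: 0.189
gripper_force: 40.0
```

>>> {"fn": "arm_command", "kwargs": {"steps": [[[0,-0.2,0],[0,0,0],0],[[0,-0.3,0],[0,0,0],0],[[0,-0.3,0],[0,0,0],0]]}}

```text
clock: 9.93
eef_pos: [545.1, -246.8, 159.6]
tcp_rot: [3.133, -0.002, -2.938]
force: [-5.2, 16.4, 7.1]
width: 0.194
gripper_force: 39.9
```

>>> {"fn": "arm_command", "kwargs": {"steps": [[[0,0.5,0],[0,0,0],0],[[0,1.0,0],[0,0,0],0],[[0,1.5,0],[0,0,0],0],[[0,2.0,0],[0,0,0],0],[[0,2.5,0],[0,0,0],0],[[0,3.0,0],[0,0,0],0],[[0,3.4,0],[0,0,0],0],[[0,3.4,0],[0,0,0],0]]}}

```text
clock: 10.92
eef_pos: [539.5, -218.7, 159.7]
tcp_rot: [-3.138, 0.001, -2.94]
force: [2.3, -8.4, -4.3]
width: 0.19
gripper_force: 39.9
```

>>> {"fn": "arm_command", "kwargs": {"steps": [[[0,0.1,0],[0,0,0],0],[[0,0.2,0],[0,0,0],0],[[0,0.2,0],[0,0,0],0]]}}

```text
clock: 11.3
eef_pos: [539.3, -217.8, 159.8]
tcp_rot: [-3.136, 0.001, -2.94]
force: [2.6, -14.4, -6.4]
width: 0.185
gripper_force: 39.9
```

>>> {"fn": "arm_command", "kwargs": {"steps": [[[0,0.1,0],[0,0,0],0],[[0,0.1,0],[0,0,0],0]]}}

```text
clock: 11.55
eef_pos: [539.2, -217.4, 159.8]
tcp_rot: [-3.135, 0.001, -2.94]
force: [3.7, -16.8, -7.8]
width: 0.189
gripper_force: 39.9
```

>>> {"fn": "arm_command", "kwargs": {"steps": [[[0,-0.5,0],[0,0,0],0],[[0,-1.0,0],[0,0,0],0],[[0,-1.5,0],[0,0,0],0],[[0,-2.0,0],[0,0,0],0],[[0,-2.5,0],[0,0,0],0],[[0,-3.0,0],[0,0,0],0],[[0,-3.5,0],[0,0,0],0],[[0,-3.5,0],[0,0,0],0]]}}

```text
clock: 12.55
eef_pos: [545.0, -246.3, 159.7]
tcp_rot: [3.135, -0.001, -2.939]
force: [-1.5, 12.6, 5.3]
width: 0.191
gripper_force: 40.0
```

>>> {"fn": "arm_command", "kwargs": {"steps": [[[0,-0.1,0],[0,0,0],0],[[0,-0.2,0],[0,0,0],0],[[0,-0.2,0],[0,0,0],0]]}}

```text
clock: 12.92
eef_pos: [545.2, -247.1, 159.6]
tcp_rot: [3.133, -0.002, -2.938]
force: [-3.5, 17.4, 7.2]
width: 0.192
gripper_force: 39.9
```

Third pull.

>>> {"fn": "arm_command", "kwargs": {"steps": [[[0,0.5,0],[0,0,0],0],[[0,1.0,0],[0,0,0],0],[[0,1.5,0],[0,0,0],0],[[0,2.0,0],[0,0,0],0],[[0,2.5,0],[0,0,0],0],[[0,3.0,0],[0,0,0],0],[[0,3.5,0],[0,0,0],0],[[0,3.5,0],[0,0,0],0]]}}

```text
clock: 13.92
eef_pos: [539.3, -217.9, 159.8]
tcp_rot: [-3.138, 0.001, -2.94]
force: [1.8, -8.6, -5.1]
width: 0.192
gripper_force: 39.9
```

>>> {"fn": "arm_command", "kwargs": {"steps": [[[0,0.1,0],[0,0,0],0],[[0,0.2,0],[0,0,0],0],[[0,0.2,0],[0,0,0],0]]}}

```text
clock: 14.3
eef_pos: [539.1, -217.0, 159.8]
tcp_rot: [-3.136, 0.001, -2.94]
force: [2.5, -13.4, -6.5]
width: 0.192
gripper_force: 39.9
```

>>> {"fn": "arm_command", "kwargs": {"steps": [[[0,0.1,0],[0,0,0],0],[[0,0.15,0],[0,0,0],0],[[0,0.15,0],[0,0,0],0]]}}

```text
clock: 14.68
eef_pos: [539.0, -216.3, 159.8]
tcp_rot: [-3.134, 0.001, -2.941]
force: [2.8, -18.0, -8.8]
width: 0.191
gripper_force: 39.9
```

>>> {"fn": "arm_command", "kwargs": {"steps": [[[0,-0.5,0],[0,0,0],0],[[0,-1.0,0],[0,0,0],0],[[0,-1.5,0],[0,0,0],0],[[0,-2.0,0],[0,0,0],0],[[0,-2.5,0],[0,0,0],0],[[0,-3.0,0],[0,0,0],0],[[0,-3.5,0],[0,0,0],0],[[0,-3.6,0],[0,0,0],0]]}}

```text
clock: 15.68
eef_pos: [544.9, -246.1, 159.7]
tcp_rot: [3.136, -0.001, -2.939]
force: [-2.2, 13.5, 4.6]
width: 0.192
gripper_force: 40.0
```

>>> {"fn": "arm_command", "kwargs": {"steps": [[[0,-0.1,0],[0,0,0],0],[[0,-0.2,0],[0,0,0],0],[[0,-0.2,0],[0,0,0],0]]}}

```text
clock: 16.05
eef_pos: [545.1, -246.8, 159.7]
tcp_rot: [3.134, -0.002, -2.938]
force: [-3.3, 17.4, 6.5]
width: 0.192
gripper_force: 39.9
```

>>> {"fn": "arm_command", "kwargs": {"steps": [[[0,0.5,0],[0,0,0],0],[[0,1.0,0],[0,0,0],0],[[0,1.5,0],[0,0,0],0],[[0,2.0,0],[0,0,0],0],[[0,2.5,0],[0,0,0],0],[[0,3.0,0],[0,0,0],0],[[0,3.5,0],[0,0,0],0],[[0,3.6,0],[0,0,0],0]]}}

```text
clock: 17.05
eef_pos: [538.9, -215.9, 159.7]
tcp_rot: [-3.139, 0.001, -2.94]
force: [2.3, -6.0, -4.0]
width: 0.192
gripper_force: 39.9
```

>>> {"fn": "arm_command", "kwargs": {"steps": [[[0,0.1,0],[0,0,0],0],[[0,0.2,0],[0,0,0],0],[[0,0.2,0],[0,0,0],0]]}}

```text
clock: 17.42
eef_pos: [538.5, -214.1, 159.7]
tcp_rot: [-3.139, 0.001, -2.94]
force: [0.5, -5.6, -3.9]
width: 0.191
gripper_force: 39.9
```

It runs free on the 4th pull (5.6 N past the old stop). I'll keep drawing it back.

>>> {"fn": "arm_command", "kwargs": {"steps": [[[0,0.5,0],[0,0,0],0],[[0,1.0,0],[0,0,0],0],[[0,1.5,0],[0,0,0],0],[[0,2.0,0],[0,0,0],0],[[0,2.5,0],[0,0,0],0],[[0,3.0,0],[0,0,0],0],[[0,3.5,0],[0,0,0],0],[[0,3.5,0],[0,0,0],0]]}}

```text
clock: 18.42
eef_pos: [531.7, -179.3, 159.7]
tcp_rot: [-3.14, 0.001, -2.94]
force: [1.7, -3.6, -4.6]
width: 0.192
gripper_force: 39.9
```

>>> {"fn": "arm_command", "kwargs": {"steps": [[[0,0.3,0],[0,0,0],0],[[0,0.6,0],[0,0,0],0],[[0,0.9,0],[0,0,0],0],[[0,0.9,0],[0,0,0],0]]}}

```text
clock: 18.92
eef_pos: [529.9, -170.6, 159.7]
tcp_rot: [-3.14, 0.001, -2.94]
force: [2.2, -4.6, -4.6]
width: 0.192
gripper_force: 39.9
```

>>> {"fn": "arm_command", "kwargs": {"steps": [[[0,0.1,0],[0,0,0],0],[[0,0.3,0],[0,0,0],0],[[0,0.3,0],[0,0,0],0]]}}

```text
clock: 19.3
eef_pos: [529.4, -167.8, 159.7]
tcp_rot: [-3.139, 0.001, -2.94]
force: [3.1, -4.5, -4.8]
width: 0.19
gripper_force: 39.9
```

>>> {"fn": "arm_command", "kwargs": {"steps": [[[0,0.1,0],[0,0,0],0],[[0,0.3,0],[0,0,0],0],[[0,0.3,0],[0,0,0],0]]}}

```text
clock: 19.68
eef_pos: [528.9, -165.4, 159.8]
tcp_rot: [-3.138, 0.002, -2.94]
force: [4.3, -8.8, -6.7]
width: 0.188
gripper_force: 39.9
```

>>> {"fn": "arm_command", "kwargs": {"steps": [[[0,0.1,0],[0,0,0],0],[[0,0.2,0],[0,0,0],0],[[0,0.2,0],[0,0,0],0]]}}

```text
clock: 20.05
eef_pos: [528.7, -164.6, 159.8]
tcp_rot: [-3.136, 0.002, -2.94]
force: [4.7, -13.8, -8.6]
width: 0.194
gripper_force: 39.9
```

At the stop (14 N). I'll relax the pull and release.

>>> {"fn": "arm_command", "kwargs": {"steps": [[[0,-0.2,0],[0,0,0],0],[[0,-0.45,0],[0,0,0],0],[[0,-0.45,0],[0,0,0],0]]}}

```text
clock: 20.42
eef_pos: [529.1, -166.4, 159.8]
tcp_rot: [-3.141, 0.001, -2.94]
force: [4.5, 0.7, -3.3]
width: 0.191
gripper_force: 39.9
```

>>> {"fn": "arm_command", "kwargs": {"steps": [[[0,0,0],[0,0,0],0.5],[[0,0,0],[0,0,0],0.5],[[0,0,0],[0,0,0],0.5],[[0,0,-6],[0,0,0],0.5],[[0,0,-12],[0,0,0],0.5],[[0,0,-12],[0,0,0],0.5]]}}

```text
clock: 21.18
eef_pos: [529.4, -166.8, 284.2]
tcp_rot: [-3.135, 0.007, -2.939]
force: [0.2, 0.2, -0.2]
width: 0.502
gripper_force: 0.0
```

>>> {"fn": "arm_command", "kwargs": {"steps": [[[0,-6,0],[0,0,0],0.5],[[0,-12,0],[0,0,0],0.5],[[0,-17.9,0],[0,0,0],0.5],[[0,-17.9,0],[0,0,0],0.5],[[0,-17.9,0],[0,0,0],0.5]]}}

```text
clock: 21.8
eef_pos: [564.4, -341.3, 278.6]
tcp_rot: [3.14, -0.001, -2.939]
force: [-0.1, 0.7, -1.3]
width: 0.5
gripper_force: 0.0
```

```bash
python3 - <<'E'
from h import *
Z=dict(bolt_handle=115,lug_center=76.5,keeper=23,rod_end=68)
wlook(Z,Z,"w3.png")
E
```

```text
21.85 [ 564.4 -341.3  278.6] [ 3.140e+00 -1.000e-03 -2.939e+00]
bolt_handle 0.88 [508. 212.] [ 530.7 -164.1] tool cm [-0.27 18.01 16.39]
lug_center 0.69 [279. 201.] [ 567.5 -343.6] tool cm [-0.28 -0.33 20.21]
keeper 0.9 [279. 187.] [ 566.4 -344.8] tool cm [-0.15 -0.43 25.56]
keeper 0.49 [508. 210.] [541.1 -93.1] tool cm [-2.73 24.73 25.6 ]
rod_end 0.44 [281. 201.] [ 569.7 -341.8] tool cm [-0.53 -0.2  21.06]
```

View pics/w3.png

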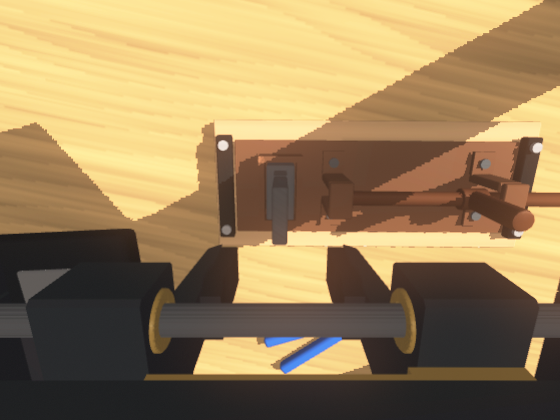

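The bolt is drawn, with the handle against the bracket at (510,215). The lug is upright in the keeper at (279,205), between the fingers. I'll go down and grip it.

>>> {"fn": "arm_command", "kwargs": {"steps": [[[-0.15,-0.3,5],[0,0,0],0.5],[[-0.15,-0.3,9],[0,0,0],0.5],[[-0.15,-0.3,12.6],[0,0,0],0.5],[[-0.15,-0.3,12.6],[0,0,0],0.5],[[-0.15,-0.3,12.6],[0,0,0],0.5]]}}

```text
clock: 22.68
eef_pos: [567.2, -344.6, 155.6]
tcp_rot: [-3.139, 0.002, -2.939]
force: [1.0, 0.1, 1.1]
width: 0.499
gripper_force: 0.0
```

>>> {"fn": "arm_command", "kwargs": {"steps": [[[0,0,0],[0,0,0],0],[[0,0,0],[0,0,0],0],[[0,0,0],[0,0,0],0],[[0,0,0],[0,0,0],0],[[0,0,0],[0,0,0],0],[[0,0,0],[0,0,0],0]], "newtons": 10}}

```text
clock: 23.42
eef_pos: [566.7, -344.2, 154.0]
tcp_rot: [3.141, 0.0, -2.939]
force: [-1.4, 3.2, 5.7]
width: 0.136
gripper_force: 10.0
```

>>> {"fn": "arm_command", "kwargs": {"steps": [[[0,0,0],[0,0,0],0],[[0,0,0],[0,0,0],0],[[0,0,-0.5],[0,0,0],0],[[0,0,-1],[0,0,0],0],[[0,0,-1.5],[0,0,0],0],[[0,0,-1.5],[0,0,0],0]], "newtons": 45}}

```text
clock: 24.18
eef_pos: [566.8, -344.6, 169.1]
tcp_rot: [-3.141, 0.0, -2.939]
force: [0.3, -0.5, -6.2]
width: 0.131
gripper_force: 44.9
```

>>> {"fn": "arm_command", "kwargs": {"steps": [[[0,0,-1],[0,0,0],0],[[0,0,-3],[0,0,0],0],[[0,0,-6],[0,0,0],0],[[0,0,-9],[0,0,0],0],[[0,0,-12],[0,0,0],0],[[0,0,-12],[0,0,0],0]]}}

```text
clock: 24.92
eef_pos: [567.0, -344.7, 291.5]
tcp_rot: [-3.137, 0.003, -2.939]
force: [-0.1, 0.0, -6.1]
width: 0.133
gripper_force: 44.9
```

>>> {"fn": "arm_command", "kwargs": {"steps": [[[0,1.5,-2],[0,0,0],0],[[-0.6,5,-2],[0,0,0],0],[[-1.0,9,-2],[0,0,0],0],[[-1.5,13,-2],[0,0,0],0],[[-2,17,-2],[0,0,0],0],[[-2.5,21,-2],[0,0,0],0],[[-3,25,-2],[0,0,0],0],[[-3.5,29,-2],[0,0,0],0]]}}

```text
clock: 25.92
eef_pos: [541.8, -51.2, 308.8]
tcp_rot: [3.141, -0.001, -2.939]
force: [1.3, -0.5, -5.2]
width: 0.127
gripper_force: 44.9
```

>>> {"fn": "arm_command", "kwargs": {"steps": [[[-0.5,4,0],[0,0,0],0],[[-1.0,8,0],[0,0,0],0],[[-1.5,12,0],[0,0,0],0],[[-2,16,0],[0,0,0],0],[[-2.4,18.5,0],[0,0,0],0],[[-2.5,19,0],[0,0,0],0],[[-2.5,19,0],[0,0,0],0],[[-2.5,19,0],[0,0,0],0]]}}

```text
clock: 26.92
eef_pos: [529.0, 137.1, 308.7]
tcp_rot: [-3.141, -0.0, -2.94]
force: [0.3, -0.2, -5.6]
width: 0.128
gripper_force: 44.9
```

```bash
python3 - <<'E'
from h import *
Z=dict(tray=0,lug_center=220)
wlook(Z,Z,"w4.png")
E
```

```text
26.975 [529.  137.1 308.7] [-3.142 -0.    -2.941]
tray 0.9 [455. 203.] [519.  356.2] tool cm [-3.41 21.68 30.87]
tray 0.86 [287. 174.] [524.9 141.3] tool cm [ 0.31  0.5  30.87]
lug_center 0.65 [282. 256.] [535.6 137.8] tool cm [-0.66 -0.06  8.87]
```

View pics/w4.png

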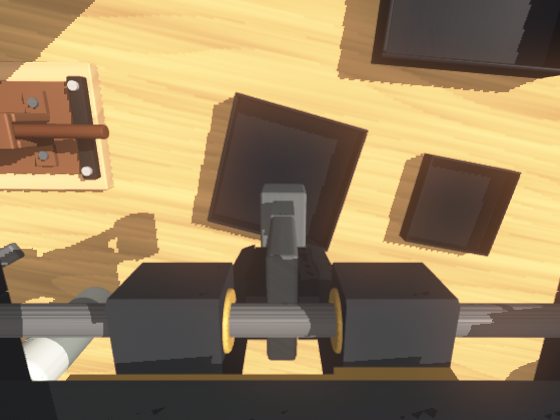

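The lug hangs upright at (282,250) over the middle tray, whose centre is at (287,174). It is the tray between the board and the small one. Lowering.

>>> {"fn": "arm_command", "kwargs": {"steps": [[[0.2,0.2,4],[0,0,0],0],[[0.2,0.2,8],[0,0,0],0],[[0.2,0.2,12],[0,0,0],0],[[0.2,0.2,14.5],[0,0,0],0],[[0.2,0.2,16],[0,0,0],0],[[0.2,0.2,16.8],[0,0,0],0],[[0.2,0.2,16.8],[0,0,0],0],[[0.2,0.2,16.8],[0,0,0],0]]}}

```text
clock: 28.08
eef_pos: [527.1, 139.4, 141.6]
tcp_rot: [-3.141, 0.002, -2.939]
force: [-0.4, -0.8, -5.2]
width: 0.131
gripper_force: 44.9
```

>>> {"fn": "arm_command", "kwargs": {"steps": [[[0,0,0.2],[0,0,0],0],[[0,0,0.4],[0,0,0],0],[[0,0,0.5],[0,0,0],0],[[0,0,0.5],[0,0,0],0]]}}

```text
clock: 28.58
eef_pos: [526.7, 139.4, 135.7]
tcp_rot: [3.142, -0.0, -2.939]
force: [-0.5, -0.6, -5.6]
width: 0.128
gripper_force: 44.9
```

>>> {"fn": "arm_command", "kwargs": {"steps": [[[0,0,0.1],[0,0,0],0],[[0,0,0.2],[0,0,0],0],[[0,0,0.2],[0,0,0],0]]}}

```text
clock: 28.95
eef_pos: [526.8, 139.5, 134.9]
tcp_rot: [-3.141, 0.001, -2.939]
force: [-4.3, 0.8, 6.1]
width: 0.137
gripper_force: 44.9
```

It touches down on the tray floor. I'll release and retreat.

>>> {"fn": "arm_command", "kwargs": {"steps": [[[0,0,0],[0,0,0],0.2],[[0,0,0],[0,0,0],0.4],[[0,0,0],[0,0,0],0.6],[[0,0,0],[0,0,0],0.6],[[0,0,-4],[0,0,0],0.6],[[0,0,-9],[0,0,0],0.6],[[0,0,-15],[0,0,0],0.6],[[0,0,-15],[0,0,0],0.6]]}}

```text
clock: 29.95
eef_pos: [527.7, 139.5, 288.0]
tcp_rot: [-3.14, 0.009, -2.939]
force: [-0.7, -0.3, -1.5]
width: 0.601
gripper_force: 0.0
```

```bash
python3 - <<'E'
from h import *
Z=dict(lug_center=57.5)
wlook(Z,Z); w=bot.snapshot("wrist"); t=bot.snapshot("scene")
o=np.zeros((420,800,3),np.uint8); o[:300,:400]=cv2.resize(w,(400,300)); o[:300,400:]=cv2.resize(t[150:390,60:380],(400,300)); save("fin.png",o[:300])
print(bot.state()["force"],bot.state()["width"])
E
```

```text
30.0 [527.7 139.5 288. ] [-3.141  0.004 -2.939]
lug_center 0.65 [282. 186.] [525.3 138.2] tool cm [ 0.47 -0.05 23.05]
[-0.49794126 -0.1198682   0.45500827] 0.5986544766431415
```

View pics/fin.png

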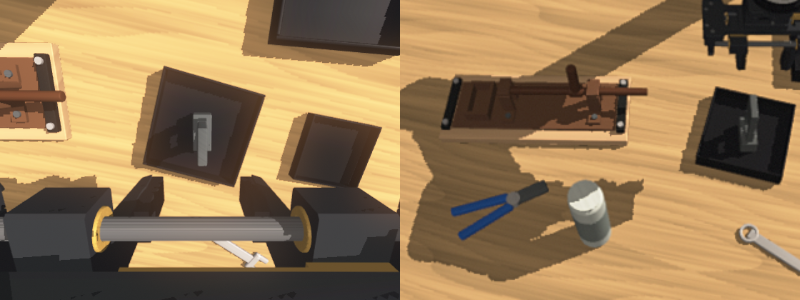

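The lug stands upright in the tray at (202,138) in the left view. In the right view the bolt is fully drawn, with the handle at (573,80), and the oil can, wrench and pliers haven't moved. Handing in.

```bash
python3 -c "
from rig import bot
print(bot.job_done())"
```

```text
the job is handed in; nothing more can be done
None
```

The bolt came free on the 4th pull and is drawn to its stop, with no stroke reading above about 20 N; the lug stands upright and released in the 150 mm tray, the oil can, wrench and pliers were left alone, and the job was handed in at about 30 s.

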